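Press a row of vial caps home with one stroke

TASK

Of the two metal blocks, the one with the wide caps is ready to be closed: starting at the end with the round tab, run the shut fingertips along its row of raised caps to the plain end, so that all six are pressed home, flush with the top of the block. Press with light, steady contact, not hard. Leave the block with the small caps untouched, and do not pick up or shift any of the loose things around.

Things in the scene. Friction and masses are not known exactly. Their poses are not given: they have to be found in the camera images.
- wide_block: Dark steel block on a black base, fixed to the bench, 160x50 mm, flat top (deck) 36 mm above the bench, with one row of six white push caps 22 mm wide, 24 mm apart (other block: 13 mm). The row to be pressed. Origin: centre of the underside; +x along the row from cap 1 to cap 6, z up; any yaw. A flat round bright metal tab, 6 mm below deck level, sticks out 17 mm at the cap 1 end.
- wide_first (a point): Centre of the seat of cap 1 (tab end) of the row of 22 mm caps, at deck height (36 mm above the bench).
- wide_last (a point): Centre of the seat of cap 6 (plain end) of the row of 22 mm caps, at deck height; 120 mm from cap 1.
- wide_cap_1 (a joint): How far cap 1 (from the tab) of the 22 mm row is pressed, m: 0 raised (top 6.5 mm above deck), 0.006 fully home (top 0.5 mm above deck). A low cone, 33 degrees steep, rim at the deck, rounded top: a fingertip sliding level along the row rides over it and presses it in. Moves straight down only, needs about 2.5 N, stays where left.
- wide_cap_2 (a joint): How far cap 2 (from the tab) of the 22 mm row is pressed, m: 0 raised (top 6.5 mm above deck), 0.006 fully home (top 0.5 mm above deck). As cap 1.
- wide_cap_3 (a joint): How far cap 3 (from the tab) of the 22 mm row is pressed, m: 0 raised (top 6.5 mm above deck), 0.006 fully home (top 0.5 mm above deck). As cap 1.
- wide_cap_4 (a joint): How far cap 4 (from the tab) of the 22 mm row is pressed, m: 0 raised (top 6.5 mm above deck), 0.006 fully home (top 0.5 mm above deck). As cap 1.
- wide_cap_5 (a joint): How far cap 5 (from the tab) of the 22 mm row is pressed, m: 0 raised (top 6.5 mm above deck), 0.006 fully home (top 0.5 mm above deck). As cap 1.
- wide_cap_6 (a joint): How far cap 6 (from the tab) of the 22 mm row is pressed, m: 0 raised (top 6.5 mm above deck), 0.006 fully home (top 0.5 mm above deck). As cap 1.
- small_block: Dark steel block on a black base, fixed to the bench, 160x50 mm, flat top (deck) 36 mm above the bench, with one row of six white push caps 13 mm wide, 24 mm apart (other block: 22 mm). Not to be touched. Origin: centre of the underside; +x along the row from cap 1 to cap 6, z up; any yaw. A flat round bright metal tab, 6 mm below deck level, sticks out 17 mm at the cap 1 end.
- small_cap_1 (a joint): How far cap 1 (from the tab) of the 13 mm row is pressed, m: 0 raised (top 6.5 mm above deck), 0.006 fully home (top 0.5 mm above deck). A low cone, 47 degrees steep, rim at the deck, rounded top. Moves straight down only, needs about 2.5 N, stays where left.
- small_cap_2 (a joint): How far cap 2 (from the tab) of the 13 mm row is pressed, m: 0 raised (top 6.5 mm above deck), 0.006 fully home (top 0.5 mm above deck). As cap 1.
- small_cap_3 (a joint): How far cap 3 (from the tab) of the 13 mm row is pressed, m: 0 raised (top 6.5 mm above deck), 0.006 fully home (top 0.5 mm above deck). As cap 1.
- small_cap_4 (a joint): How far cap 4 (from the tab) of the 13 mm row is pressed, m: 0 raised (top 6.5 mm above deck), 0.006 fully home (top 0.5 mm above deck). As cap 1.
- small_cap_5 (a joint): How far cap 5 (from the tab) of the 13 mm row is pressed, m: 0 raised (top 6.5 mm above deck), 0.006 fully home (top 0.5 mm above deck). As cap 1.
- small_cap_6 (a joint): How far cap 6 (from the tab) of the 13 mm row is pressed, m: 0 raised (top 6.5 mm above deck), 0.006 fully home (top 0.5 mm above deck). As cap 1.
- bottle_small: Bystander, loose: round white bottle, 38 mm across, 74 mm tall, with a screw cap; origin at the centre of its underside. To stay where it is.
- weight_0: Bystander, loose: small brass weight, 25 mm across, 26 mm tall; origin at the centre of its underside. To stay where it is.
- petri_0: Bystander, loose: flat round dish with lid, 60 mm across, 15 mm tall; origin at the centre of its underside. To stay where it is.
- seal_tin: Bystander, loose: flat round tin, 46 mm across, 20 mm tall; origin at the centre of its underside. To stay where it is.
- timer: Bystander, loose: wedge-shaped bench timer, 74x60x21 mm; origin at the centre of its underside. To stay where it is.
- tape_roll: Bystander, loose: roll of tape lying flat, 64 mm across, 18 mm tall; origin at the centre of its underside. To stay where it is.
- instrument_top (a point): Obstacle, fixed: top of the cream-coloured round instrument at the left of the bench, 0.26 m high, some 0.2 m wide. The gripper starts just in front of it: rise and swing clear of it to the robot's right before going down.

How it is judged:
By the outcome, as a careful person would: the job done as asked, in the order asked, and still so for the second after the job is handed in, with the robot touching nothing.
It also fails if it takes over 45 s, if anything falls off the work surface, if the arm or the gripper's body presses on something with over 40 N, if the wrist force passes 120 N, or if a joint passes its speed limit or range.

ROBOT

A 6-joint arm with a two-finger parallel gripper is mounted at the origin on a cart in front of the work surface, level with it; the furniture and walls round the work are solid. World frame = base frame: x ahead of the robot, y to its left, z up, the work surface at z = 0. Lengths are in mm, angles in degrees, forces in N, time in s.
With the tool pointing down it reaches from about 350 to 850 mm from the base axis. Payload 8.1 kg.
Tool frame: the origin (TCP) lies midway between the tips of the shut fingers; the grasp point (between the pads) lies 19 mm behind it; z points along the fingers, y is the line along which they close (so a half turn about z gives the same grasp; the last joint's range is limited). The gripper opens to 85 mm and grips with 20 to 120 N. Pads are 22 mm wide; open, the fingers measure 114 mm over their backs; the gripper's body (76 mm by 85 mm) begins 54 mm behind the grasp point. The pads swing forward as they close: fully open they stand 13 mm farther back than shut.
Start: joints at [-74.221, 7.471, 85.268, -0, 87.261, -4.893], TCP at [211.834, -561.366, 231.292] pointing down, gripper open.
Joint ranges: [-169.43, 169.43], [-51.17, 129.36], [1.28, 143.12], [-76.62, 256.62], [0, 156.53], [-152.29, 152.29]. Speed limits (degrees/s): [136.94, 136.94, 159.86, 180, 180, 180].

INTERFACE

Orientations are given as [roll, pitch, yaw] about the fixed x, y, z axes, in that order (R = Rz(yaw) Ry(pitch) Rx(roll)).
In Python, from bench import sense, snapshot, camera_params, hand_in, masks_of, pinpoint gives the robot as it stands.
- The arm moves only by the tool step_arm, never from a script. Its argument "targets" is a list of rows, each an object with "angular": the turn, a rotation vector about the tool's x, y, z scaled (see below), a list of three; "dp": the shift along the tool's x, y, z scaled (see below), a list of three; "fingers": the closure, from 0 (fully open) to 1 (shut). A call has exactly 8 rows; each row is the pose to reach, as a shift and turn from the pose commanded when the call began, along the tool's axes at that moment, turning the shorter way round; what a row does not reach only later rows make up. The controller multiplies each number of a shift by 0.2 m and each number of a turn by 180 degrees. A row lasts 1/8 s, in which the tool goes at most 62.5 mm and 10.7 degrees, less where a joint would pass 70% of its speed; a pose out of reach is approached as far as the arm can. A call with a number of a shift or a turn outside -1 to 1 is refused whole. A call with a gripper value outside its range is refused whole. The fingers move at their own pace and stop on an object; "newtons" is the grip in N (left out, the last holds). Time passes only in rows, so rows that repeat a pose let the fingers close, or fill a call up. It gives the time, the measured TCP pose, the force, the opening and the grip force at its end, in the units of the state.
- sense(): the state, without advancing time (a new reading comes with each control period).
- snapshot(name): name is "scene" or "top" or "wrist"; returns the picture (384x512x3 uint8, blue, green, red); there is no depth.
- camera_params(name): a dict with "vfov" (degrees; the focal length in pixels is half the picture's height over the tangent of half this angle, whatever the lens; pixels are square), "cx", "cy" (the principal point, pixels), "R" (3x3) and "t" (3): a world point X has camera coordinates R X + t. Camera axes: x right, y down, z forward; pixel columns grow to the right and rows downward; lengths in mm; the calibration is good to about 2 mm. A picture is of the moment at which its call begins: read the wrist's pose just before it. camera_params takes no time and is no camera call; for the wrist camera it gives the pose at the moment of the call.
- hand_in(): hands the job in; it is judged then, once.
Trained networks look in the newest picture that a camera, given by its name, has taken for a name from the list of things; names that differ only in an ending like _2 or _b are one class to them, and where a whole thing is asked for, a point or a joint stands for the part that bears it (a point fixed in the world has none). Each returns a list of dicts, best first, with "conf" (0 to 1); they miss things now and then, are a little off and sometimes report something else, mostly with a low value. They report only what shows in the picture. A call takes as long as a camera call.
- masks_of(camera, label): "pixels" (384x512 bool, what is visible of it) and "at" ([column, row] in pixels, amid what is visible of it).
- pinpoint(camera, label): "at" ([column, row] in pixels: a listed point, or the origin of a listed thing).
The state is a dict: "time": time; "joint_pos": joint angles; "qd": joint speeds; "joint_efforts": joint torques, N m; "tool_pos": TCP position; "tcp_rot": TCP orientation; "ft_force": force on the tool from outside, world axes, zero at the start; "wrist_torque": the same for the moment, N m; "finger_gap": finger opening in mm; "grip_force": force on a finger pad.
Only numpy, scipy, OpenCV 4.12 (cv2) and the standard library are available. Lean on these libraries where they do the work, as an engineer would, in place of code of your own. Each camera call takes 0.05 s, during which the arm holds its last target. There are 200 camera calls.

## Working session

There is one attempt and no reset: what is moved stays moved. The work goes in short steps, Python scripts to look and compute and a tool call to move; the robot and the scene stay as the last step left them, time stands still between calls to the robot, and variables do not carry over. Pictures are saved under pics/ and viewed, at most 10 in all, crops included, and the job is handed in when it is done.

Besides the shell and the picture viewer there is one more tool, called as name([rows], argument=value, ...), one row to a line, values as JSON. step_arm: Moves the arm, as the interface text tells. Its arguments: {"type":"object","properties":{"targets":{"type":"array","items":{"type":"object","properties":{"angular":{"type":"array","items":{"type":"number","minimum":-1,"maximum":1}},"dp":{"type":"array","items":{"type":"number","minimum":-1,"maximum":1}},"fingers":{"type":"number"}}}},"newtons":{"type":"number"}},"required":["targets"]}

```bash
mkdir -p pics; cat > h.py <<'E'
import numpy as np,cv2
from bench import *
def ray(cam,px,z,P=None):
    p=P or camera_params(cam); f=192/np.tan(np.radians(p['vfov'])/2)
    R=np.array(p['R']);t=np.array(p['t']);C=-R.T@t
    d=R.T@np.array([(px[0]-p['cx'])/f,(px[1]-p['cy'])/f,1]); return C+d*(z-C[2])/d[2]
E
python3 - <<'E'
from h import *
s=sense();print(s['time'],s['tool_pos'],s['tcp_rot'],s['ft_force'],s['finger_gap'])
ims=[]
for c in('top','scene'):
    im=snapshot(c);ims.append(im)
    for n,z in(('wide_first',36),('wide_last',36),('wide_block',0),('small_block',0),('bottle_small',0),('weight_0',0),('petri_0',0),('seal_tin',0),('timer',0),('tape_roll',0)):
        for r in pinpoint(c,n)[:2]:
            print(c,n,round(r['conf'],2),np.round(r['at']),ray(c,r['at'],z).round())
cv2.imwrite('pics/a.png',ims[0]);cv2.imwrite('pics/b.png',ims[1])
E
```

```text
0.0 [ 211.65564904 -560.83501844  230.22955677] [-1.79893807e+02 -8.70207737e-03  2.06707425e+01] [-0.21551059  0.26879976  0.72188137] 85.5539215358871
top wide_first 0.89 [316. 227.] [ 455. -215.   36.]
top wide_first 0.41 [266. 202.] [540. -46.  36.]
top wide_last 0.72 [323. 196.] [ 558. -239.   36.]
top wide_block 0.72 [318. 210.] [ 513. -229.    0.]
top wide_block 0.44 [312. 226.] [ 456. -209.    0.]
top small_block 0.81 [211. 208.] [521. 144.   0.]
top bottle_small 0.51 [264. 202.] [542. -41.   0.]
top weight_0 0.4 [270. 243.] [398. -62.   0.]
top petri_0 0.47 [255. 153.] [713. -11.   0.]
top seal_tin 0.53 [355. 253.] [ 363. -352.    0.]
top timer 0.79 [190. 147.] [735. 218.   0.]
top tape_roll 0.64 [380. 169.] [ 655. -449.    0.]
top tape_roll 0.52 [190. 150.] [726. 217.   0.]
scene wide_first 0.67 [243. 270.] [ 454. -215.   36.]
scene wide_first 0.19 [245. 233.] [525. -75.  36.]
scene wide_last 0.8 [278. 265.] [ 565. -245.   36.]
scene wide_block 0.81 [261. 273.] [ 513. -227.    0.]
scene small_block 0.81 [221. 203.] [516. 132.   0.]
scene bottle_small 0.65 [246. 228.] [551. -25.   0.]
scene petri_0 0.5 [287. 208.] [728.   1.   0.]
scene seal_tin 0.77 [234. 320.] [ 365. -349.    0.]
scene timer 0.66 [260. 272.] [ 513. -220.    0.]
scene timer 0.6 [262. 171.] [735. 230.   0.]
```

View pics/a.png

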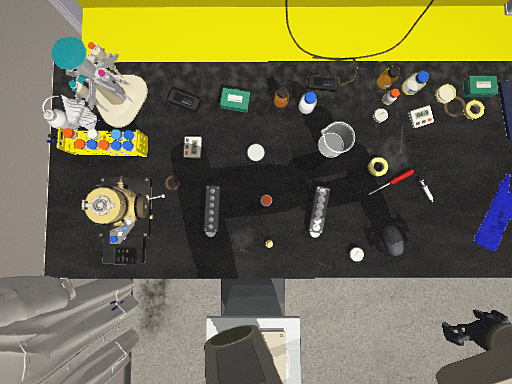

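View pics/b.png

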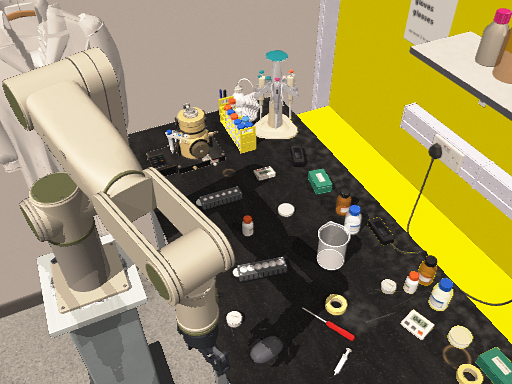

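step_arm([
  {"dp": [0.1, -0.06, 0], "angular": [0, 0, 0.02], "fingers": 1},
  {"dp": [0.27, -0.16, 0], "angular": [0, 0, 0.06], "fingers": 1},
  {"dp": [0.45, -0.27, 0], "angular": [0, 0, 0.1], "fingers": 1},
  {"dp": [0.62, -0.37, 0], "angular": [0, 0, 0.14], "fingers": 1},
  {"dp": [0.77, -0.46, 0], "angular": [0, 0, 0.17], "fingers": 1},
  {"dp": [0.87, -0.53, 0], "angular": [0, 0, 0.19], "fingers": 1},
  {"dp": [0.93, -0.56, 0], "angular": [0, 0, 0.195], "fingers": 1},
  {"dp": [0.93, -0.56, 0], "angular": [0, 0, 0.195], "fingers": 1},
], newtons=20)

```text
time: 2.1
tool_pos: [346.9, -390.4, 231.4]
tcp_rot: [180.0, -0.0, -14.3]
ft_force: [-0.3, 0.1, -0.1]
finger_gap: 0.1
grip_force: 0.0
```

step_arm([
  {"dp": [0.03, -0.1, 0.03], "angular": [0, 0, 0], "fingers": 1},
  {"dp": [0.08, -0.28, 0.08], "angular": [0, 0, 0], "fingers": 1},
  {"dp": [0.13, -0.5, 0.15], "angular": [0, 0, 0], "fingers": 1},
  {"dp": [0.18, -0.7, 0.2], "angular": [0, 0, 0], "fingers": 1},
  {"dp": [0.22, -0.84, 0.25], "angular": [0, 0, 0], "fingers": 1},
  {"dp": [0.24, -0.92, 0.29], "angular": [0, 0, 0], "fingers": 1},
  {"dp": [0.24, -0.94, 0.3], "angular": [0, 0, 0], "fingers": 1},
  {"dp": [0.24, -0.94, 0.3], "angular": [0, 0, 0], "fingers": 1},
])

```text
time: 3.1
tool_pos: [439.4, -221.2, 171.3]
tcp_rot: [180.0, 0.0, -14.4]
ft_force: [0.0, -0.2, 0.6]
finger_gap: 0.2
grip_force: 0.0
```

```bash
cat > w.py <<'E'
from h import *
import sys
s=sense();P=camera_params('wrist');im=snapshot('wrist')
print(s['time'],np.round(s['tool_pos'],1),np.round(s['tcp_rot'],1),np.round(s['ft_force'],1))
cv2.imwrite('pics/%s.png'%sys.argv[1],im)
for n,z in(('wide_first',36),('wide_last',36),('wide_block',0)):
    for r in pinpoint('wrist',n)[:2]:
        print(n,round(r['conf'],2),np.round(r['at']),ray('wrist',r['at'],z,P).round(1))
E
python3 w.py c
```

```text
3.1 [ 439.4 -221.2  171.3] [180.    0.  -14.4] [ 0.  -0.2  0.6]
wide_first 0.68 [241. 168.] [ 456.1 -209.5   36. ]
wide_last 0.92 [233.  28.] [ 575.8 -235.4   36. ]
wide_block 0.83 [242. 101.] [ 516.8 -225.8    0. ]
wide_block 0.47 [ 70. 119.] [544.6 -45.4   0. ]
```

View pics/c.png

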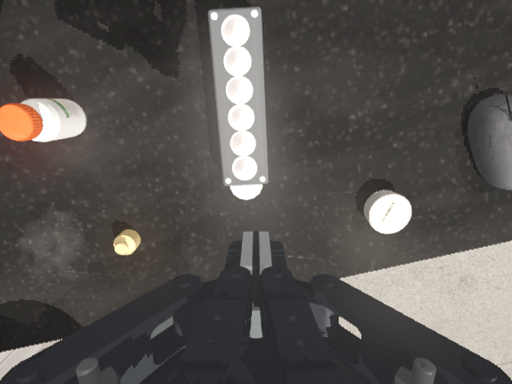

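```bash
cat > fit.py <<'E'
from h import *
import sys
def fit(name,P,z=39):
    g=cv2.imread(f'pics/{name}.png'); 
    m=(g.min(2)>150).astype('uint8'); n,l,st,c=cv2.connectedComponentsWithStats(m)
    for i in range(1,n):
        if st[i,4]>120: print(st[i].tolist(),c[i].round(1),ray('wrist',c[i],z,P).round(1))
fit(sys.argv[1],camera_params('wrist'))
E
python3 fit.py c
```

```text
[210, 9, 58, 191, 8644] [240.5  99.1] [ 518.8 -226.9   39. ]
[22, 99, 64, 43, 1756] [ 57.9 118.8] [544.3 -59.2  39. ]
[369, 193, 43, 41, 1379] [389.7 213.3] [ 374.  -344.4   39. ]
[114, 235, 23, 20, 264] [125.5 246. ] [406.7 -70.1  39. ]
[340, 241, 172, 139, 11454] [454.1 297.6] [ 254.4 -402.4   39. ]
[251, 311, 11, 26, 207] [255.9 324.1] [ 274.8 -178.2   39. ]
[339, 317, 22, 22, 173] [349.1 326.9] [ 243.9 -282.1   39. ]
[0, 340, 60, 40, 669] [ 18.9 355.9] [301.1 110.5  39. ]
```

```bash
sed -i 's/>150/>int(sys.argv[2])/;s/>120:/>120 and 200<c[i][0]<290:/' fit.py; python3 fit.py c 190; echo; python3 fit.py c 215
```

```text
[221, 14, 37, 167, 3737] [239.4  95. ] [ 522.4 -226.8   39. ]
[230, 184, 33, 16, 387] [246.  190.6] [ 434.  -209.2   39. ]

[221, 15, 36, 165, 3598] [239.3  95. ] [ 522.5 -226.7   39. ]
[230, 184, 32, 16, 356] [246.  190.7] [ 433.9 -209.1   39. ]
```

step_arm([
  {"dp": [-0.01, -0.01, 0.05], "angular": [0, 0, -0.003], "fingers": 1},
  {"dp": [-0.02, -0.02, 0.14], "angular": [0, 0, -0.006], "fingers": 1},
  {"dp": [-0.03, -0.04, 0.25], "angular": [0, 0, -0.01], "fingers": 1},
  {"dp": [-0.04, -0.06, 0.36], "angular": [0, 0, -0.012], "fingers": 1},
  {"dp": [-0.045, -0.07, 0.44], "angular": [0, 0, -0.012], "fingers": 1},
  {"dp": [-0.045, -0.07, 0.49], "angular": [0, 0, -0.012], "fingers": 1},
  {"dp": [-0.045, -0.07, 0.5], "angular": [0, 0, -0.012], "fingers": 1},
  {"dp": [-0.045, -0.07, 0.5], "angular": [0, 0, -0.012], "fingers": 1},
])

```text
time: 4.3
tool_pos: [434.8, -205.3, 71.7]
tcp_rot: [180.0, -0.0, -12.3]
ft_force: [0.1, -0.2, 0.4]
finger_gap: 0.0
grip_force: 0.0
```

```bash
python3 w.py d; python3 fit.py d 190;echo; python3 fit.py d 215
```

```text
4.3 [ 434.8 -205.3   71.7] [180.   -0.  -12.3] [ 0.1 -0.2  0.4]
wide_first 0.68 [262. 189.] [ 456.2 -213.    36. ]
wide_last 0.55 [448. 247.] [ 388.4 -328.8   36. ]
wide_block 0.79 [261.  96.] [ 512.3 -224.8    0. ]
[238, 0, 45, 208, 5574] [262.9  97.1] [ 511. -225.   39.]
[239, 213, 47, 20, 696] [262.  221.4] [ 435.4 -208.5   39. ]

[238, 0, 45, 207, 4290] [265.4  99. ] [ 509.7 -226.2   39. ]
[239, 214, 47, 19, 669] [262.1 221.5] [ 435.3 -208.6   39. ]
```

View pics/d.png

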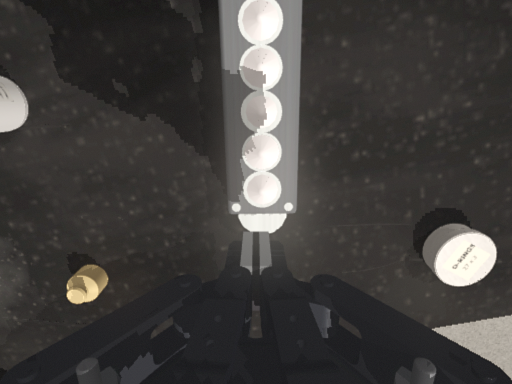

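step_arm([
  {"dp": [0, 0.005, 0.03], "angular": [0, 0, 0], "fingers": 1},
  {"dp": [0, 0.01, 0.07], "angular": [0, 0, 0], "fingers": 1},
  {"dp": [0, 0.015, 0.11], "angular": [0, 0, 0], "fingers": 1},
  {"dp": [0, 0.015, 0.14], "angular": [0, 0, 0], "fingers": 1},
  {"dp": [0, 0.015, 0.155], "angular": [0, 0, 0], "fingers": 1},
  {"dp": [0, 0.015, 0.163], "angular": [0, 0, 0], "fingers": 1},
  {"dp": [0, 0.015, 0.166], "angular": [0, 0, 0], "fingers": 1},
  {"dp": [0, 0.015, 0.166], "angular": [0, 0, 0], "fingers": 1},
])

```text
time: 5.5
tool_pos: [434.0, -208.0, 38.3]
tcp_rot: [180.0, -0.0, -12.3]
ft_force: [-0.1, -0.3, -0.1]
finger_gap: -0.0
grip_force: 0.0
```

```bash
python3 - <<'E'
from h import *
print([np.round(sense()[k],2) for k in('tool_pos','ft_force','wrist_torque')])
cv2.imwrite('pics/e.png',np.hstack([cv2.resize(snapshot('wrist')[100:300,160:360],(500,500))]))
E
```

```text
[array([ 433.96, -208.03,   38.31]), array([-0.07, -0.27, -0.09]), array([-0.03, -0.01,  0.04])]
```

View pics/e.png

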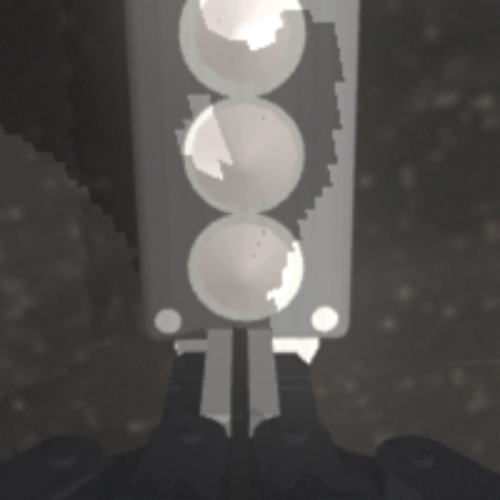

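step_arm([
  {"dp": [0.005, 0.003, 0], "angular": [0, 0, 0], "fingers": 1},
  {"dp": [0.01, 0.005, 0], "angular": [0, 0, 0], "fingers": 1},
  {"dp": [0.01, 0.005, 0.001], "angular": [0, 0, 0], "fingers": 1},
  {"dp": [0.01, 0.005, 0.002], "angular": [0, 0, 0], "fingers": 1},
  {"dp": [0.01, 0.005, 0.004], "angular": [0, 0, 0], "fingers": 1},
  {"dp": [0.01, 0.005, 0.006], "angular": [0, 0, 0], "fingers": 1},
  {"dp": [0.01, 0.005, 0.007], "angular": [0, 0, 0], "fingers": 1},
  {"dp": [0.01, 0.005, 0.007], "angular": [0, 0, 0], "fingers": 1},
])

```text
time: 6.55
tool_pos: [435.5, -209.3, 36.7]
tcp_rot: [-180.0, 0.0, -12.3]
ft_force: [-0.6, 0.3, -0.1]
finger_gap: 0.0
grip_force: 0.0
```

step_arm([
  {"dp": [0, 0, 0.0005], "angular": [0, 0, 0], "fingers": 1},
  {"dp": [0, 0, 0.001], "angular": [0, 0, 0], "fingers": 1},
  {"dp": [0, 0, 0.0015], "angular": [0, 0, 0], "fingers": 1},
  {"dp": [0, 0, 0.002], "angular": [0, 0, 0], "fingers": 1},
  {"dp": [0, 0, 0.0025], "angular": [0, 0, 0], "fingers": 1},
  {"dp": [0, 0, 0.003], "angular": [0, 0, 0], "fingers": 1},
  {"dp": [0, 0, 0.0035], "angular": [0, 0, 0], "fingers": 1},
  {"dp": [0, 0, 0.0035], "angular": [0, 0, 0], "fingers": 1},
])

```text
time: 7.55
tool_pos: [435.6, -209.4, 36.1]
tcp_rot: [180.0, -0.0, -12.3]
ft_force: [-1.1, 0.5, 1.2]
finger_gap: 0.0
grip_force: 0.7
```

step_arm([
  {"dp": [0.005, 0, -0.002], "angular": [0, 0, 0], "fingers": 1},
  {"dp": [0.02, 0, -0.002], "angular": [0, 0, 0], "fingers": 1},
  {"dp": [0.04, 0, -0.002], "angular": [0, 0, 0], "fingers": 1},
  {"dp": [0.06, 0, -0.002], "angular": [0, 0, 0], "fingers": 1},
  {"dp": [0.08, 0, -0.002], "angular": [0, 0, 0], "fingers": 1},
  {"dp": [0.1, 0, -0.002], "angular": [0, 0, 0], "fingers": 1},
  {"dp": [0.12, 0, -0.002], "angular": [0, 0, 0], "fingers": 1},
  {"dp": [0.13, 0, -0.002], "angular": [0, 0, 0], "fingers": 1},
])

```text
time: 8.55
tool_pos: [461.2, -214.9, 36.4]
tcp_rot: [180.0, 0.0, -12.3]
ft_force: [-2.4, 0.2, 2.2]
finger_gap: 0.4
grip_force: 1.8
```

```bash
python3 - <<'E'
from h import *
print([np.round(sense()[k],2) for k in('tool_pos','ft_force','wrist_torque','grip_force')])
cv2.imwrite('pics/f.png',np.hstack([cv2.resize(snapshot('wrist')[100:300,160:360],(500,500))]))
E
```

```text
[array([ 461.2 , -214.93,   36.38]), array([-2.37,  0.18,  2.17]), array([0.08, 0.64, 0.  ]), np.float64(1.78)]
```

View pics/f.png

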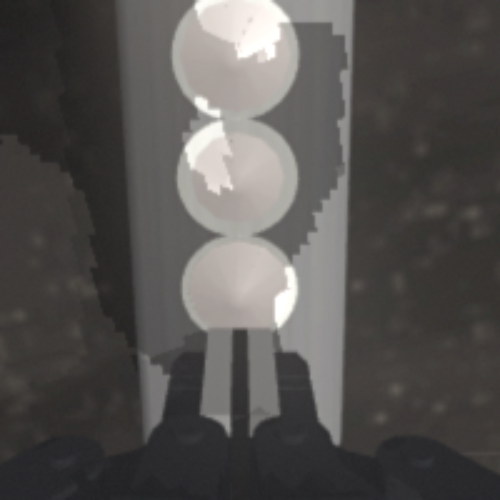

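step_arm([
  {"dp": [0.015, 0, 0.0005], "angular": [0, 0, 0], "fingers": 1},
  {"dp": [0.035, -0.0005, 0.0005], "angular": [0, 0, 0], "fingers": 1},
  {"dp": [0.055, -0.001, 0.0005], "angular": [0, 0, 0], "fingers": 1},
  {"dp": [0.075, -0.001, 0.0005], "angular": [0, 0, 0], "fingers": 1},
  {"dp": [0.095, -0.0015, 0.0005], "angular": [0, 0, 0], "fingers": 1},
  {"dp": [0.115, -0.002, 0.0005], "angular": [0, 0, 0], "fingers": 1},
  {"dp": [0.135, -0.0025, 0.0005], "angular": [0, 0, 0], "fingers": 1},
  {"dp": [0.15, -0.0025, 0.0005], "angular": [0, 0, 0], "fingers": 1},
])

```text
time: 9.6
tool_pos: [488.9, -220.3, 36.0]
tcp_rot: [-180.0, 0.2, -12.3]
ft_force: [-11.9, 1.8, 10.6]
finger_gap: 0.1
grip_force: 6.9
```

step_arm([
  {"dp": [0.015, 0, 0], "angular": [0, 0, 0], "fingers": 1},
  {"dp": [0.035, -0.0005, 0], "angular": [0, 0, 0], "fingers": 1},
  {"dp": [0.055, -0.001, 0], "angular": [0, 0, 0], "fingers": 1},
  {"dp": [0.075, -0.001, 0], "angular": [0, 0, 0], "fingers": 1},
  {"dp": [0.095, -0.0015, 0], "angular": [0, 0, 0], "fingers": 1},
  {"dp": [0.115, -0.002, 0], "angular": [0, 0, 0], "fingers": 1},
  {"dp": [0.135, -0.0025, 0], "angular": [0, 0, 0], "fingers": 1},
  {"dp": [0.15, -0.0025, 0], "angular": [0, 0, 0], "fingers": 1},
])

```text
time: 10.6
tool_pos: [519.6, -226.6, 36.3]
tcp_rot: [-180.0, 0.1, -12.3]
ft_force: [-0.9, 0.6, 2.9]
finger_gap: -0.1
grip_force: 1.1
```

```bash
python3 - <<'E'
from h import *
print([np.round(sense()[k],2) for k in('tool_pos','ft_force','wrist_torque','grip_force')])
cv2.imwrite('pics/g.png',np.hstack([cv2.resize(snapshot('wrist')[100:300,160:360],(500,500))]))
E
```

```text
[array([ 519.59, -226.57,   36.27]), array([-0.9 ,  0.59,  2.93]), array([0.11, 0.14, 0.  ]), np.float64(1.12)]
```

View pics/g.png

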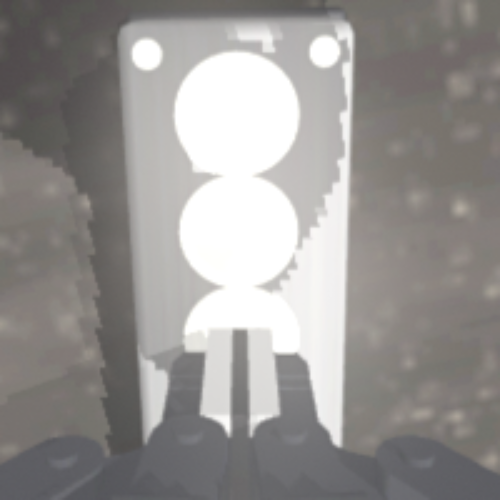

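step_arm([
  {"dp": [0.01, 0, -0.0005], "angular": [0, 0, 0], "fingers": 1},
  {"dp": [0.023, -0.0005, -0.0005], "angular": [0, 0, 0], "fingers": 1},
  {"dp": [0.036, -0.0005, -0.0005], "angular": [0, 0, 0], "fingers": 1},
  {"dp": [0.05, -0.001, -0.0005], "angular": [0, 0, 0], "fingers": 1},
  {"dp": [0.063, -0.001, -0.0005], "angular": [0, 0, 0], "fingers": 1},
  {"dp": [0.076, -0.001, -0.0005], "angular": [0, 0, 0], "fingers": 1},
  {"dp": [0.09, -0.0015, -0.0005], "angular": [0, 0, 0], "fingers": 1},
  {"dp": [0.103, -0.0015, -0.0005], "angular": [0, 0, 0], "fingers": 1},
])

```text
time: 11.65
tool_pos: [538.4, -230.3, 36.1]
tcp_rot: [-180.0, 0.2, -12.3]
ft_force: [-9.8, 3.3, 7.7]
finger_gap: -0.4
grip_force: 5.3
```

step_arm([
  {"dp": [0.013, 0, 0], "angular": [0, 0, 0], "fingers": 1},
  {"dp": [0.026, -0.0005, 0], "angular": [0, 0, 0], "fingers": 1},
  {"dp": [0.039, -0.0005, 0], "angular": [0, 0, 0], "fingers": 1},
  {"dp": [0.052, -0.001, 0], "angular": [0, 0, 0], "fingers": 1},
  {"dp": [0.065, -0.001, 0], "angular": [0, 0, 0], "fingers": 1},
  {"dp": [0.078, -0.001, 0], "angular": [0, 0, 0], "fingers": 1},
  {"dp": [0.091, -0.0015, 0], "angular": [0, 0, 0], "fingers": 1},
  {"dp": [0.104, -0.0015, 0], "angular": [0, 0, 0], "fingers": 1},
])

```text
time: 12.65
tool_pos: [559.0, -234.5, 36.1]
tcp_rot: [-180.0, 0.2, -12.3]
ft_force: [-9.1, 3.6, 7.4]
finger_gap: 0.1
grip_force: 5.2
```

step_arm([
  {"dp": [0.013, 0, 0], "angular": [0, 0, 0], "fingers": 1},
  {"dp": [0.026, -0.0005, 0], "angular": [0, 0, 0], "fingers": 1},
  {"dp": [0.039, -0.0005, 0], "angular": [0, 0, 0], "fingers": 1},
  {"dp": [0.052, -0.001, 0], "angular": [0, 0, 0], "fingers": 1},
  {"dp": [0.065, -0.001, 0], "angular": [0, 0, 0], "fingers": 1},
  {"dp": [0.078, -0.001, 0], "angular": [0, 0, 0], "fingers": 1},
  {"dp": [0.091, -0.0015, 0], "angular": [0, 0, 0], "fingers": 1},
  {"dp": [0.104, -0.0015, 0], "angular": [0, 0, 0], "fingers": 1},
])

```text
time: 13.65
tool_pos: [580.9, -239.0, 36.4]
tcp_rot: [-180.0, -0.0, -12.3]
ft_force: [-1.4, -0.5, 1.2]
finger_gap: -0.2
grip_force: 0.5
```

step_arm([
  {"dp": [0.015, 0, 0], "angular": [0, 0, 0], "fingers": 1},
  {"dp": [0.03, 0, 0], "angular": [0, 0, 0], "fingers": 1},
  {"dp": [0.03, 0, -0.05], "angular": [0, 0, 0], "fingers": 1},
  {"dp": [0.03, 0, -0.15], "angular": [0, 0, 0], "fingers": 1},
  {"dp": [-0.1, 0, -0.3], "angular": [0, 0, 0], "fingers": 1},
  {"dp": [-0.35, 0, -0.4], "angular": [0, 0, 0], "fingers": 1},
  {"dp": [-0.6, 0, -0.4], "angular": [0, 0, 0], "fingers": 1},
  {"dp": [-0.8, 0, -0.4], "angular": [0, 0, 0], "fingers": 1},
])

```text
time: 14.65
tool_pos: [423.5, -205.0, 118.4]
tcp_rot: [179.9, -0.2, -12.3]
ft_force: [-0.2, -0.6, 0.2]
finger_gap: -0.1
grip_force: 0.0
```

```bash
python3 - <<'E'
from h import *
s=sense();print(s['time'],[np.round(s[k],2) for k in('tool_pos','ft_force')])
cv2.imwrite('pics/h.png',cv2.resize(snapshot('wrist')[0:260,140:380],None,fx=2.3,fy=2.3))
cv2.imwrite('pics/i.png',cv2.resize(snapshot('scene')[170:350,180:380],None,fx=3.3,fy=3.3,interpolation=cv2.INTER_CUBIC))
E
```

```text
14.65 [array([ 423.54, -205.01,  118.41]), array([-0.24, -0.58,  0.21])]
```

View pics/h.png

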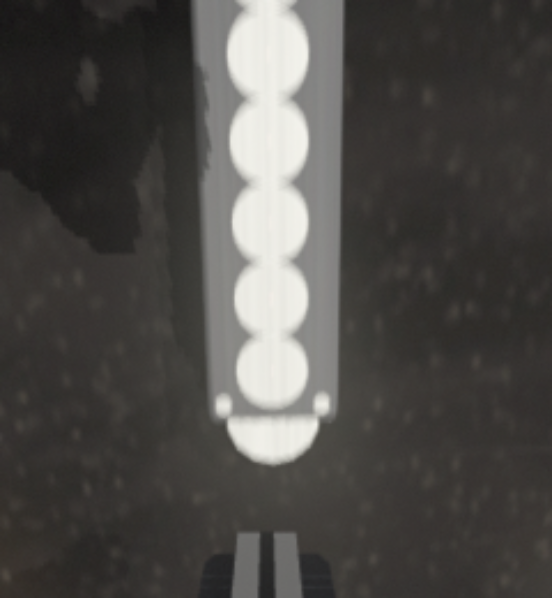

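View pics/i.png

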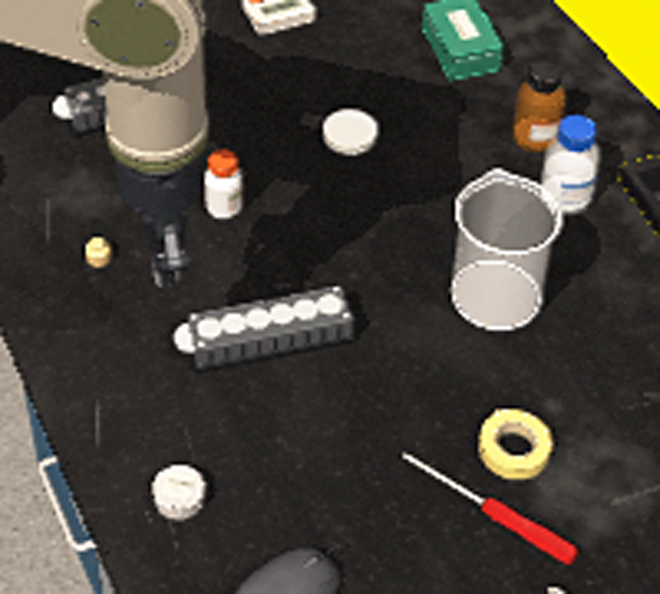

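```bash
python3 -c "
from bench import *
print(hand_in())"
```

```text
the job is handed in; nothing more can be done
None
```

I ran the shut fingertips along the wide-cap row from the tab end to the plain end. All six caps look flush in the closing pictures; that is a visual check, as I had no direct readout of cap travel. The highest force I read was about 16 N, the small-cap block and the loose things were not touched, and the job was handed in at about 15 s.

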